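# Reset the ratchet reading board to its second notch and lay the sample case on it

### The arm

A 6-joint arm with a two-finger parallel gripper is mounted at the origin on the work surface. World frame = base frame: x ahead of the robot, y to its left, z up, the work surface at z = 0. Lengths are in m, angles in rad, forces in N, time in s.
With the tool pointing down it reaches from about 0.3 to 0.825 m from the base axis. Payload 5.4 kg.
Tool frame: the origin (TCP) lies at the very end of the fingers, on their centre line; the grasp point (between the pads) lies bot.pinch_z behind it (bot.pinch_z is the distance from the TCP to the grasp point, in m); x points along the fingers, z is the direction in which the jaws open and shut, and the axes are right-handed (so a half turn about x gives the same grasp; the last joint's range is limited). The gripper opens to 92 mm and grips with 3 to 60 N. Pads are 20 mm wide; open, the fingers measure 128 mm over their backs; the gripper's body (75 mm by 189 mm) begins 69 mm behind the grasp point.
Start: joints at [1.069, 0.158, 1.597, -0, 1.386, -0.21], TCP at [0.165, 0.551, 0.215] pointing down, gripper open.
Joint ranges: [-2.91, 2.91], [-0.94, 2.29], [0.18, 2.7], [-1.29, 4.43], [0.17, 2.64], [-3, 3]. Speed limits (rad/s): [2.57, 2.57, 3.14, 3.14, 3.14, 3.14].

### API

Orientations are given as a unit quaternion [x, y, z, w].
In Python, from workcell import bot gives the robot as it stands. The module is installed in compiled form; this text tells all that it offers.
- The arm moves only by the tool send_rows, never from a script. Its argument "commands" is a list of rows, each a list of 7 numbers: the shift along the world's x, y, z in cm, then the turn, a rotation vector about the world's x, y, z in rad, then the closure, from -1 (fully open) to 1 (shut). A call has 1 to 20 rows; each row is the pose to reach, as a shift and turn from the pose measured when the call began; what a row does not reach only later rows make up. A row lasts 1/10 s, in which the tool goes at most 50 mm and 8.59 degrees, less where a joint would pass 70% of its speed; a pose out of reach is approached as far as the arm can. A call with a gripper value outside its range is refused whole. The fingers move at their own pace and stop on an object; "squeeze" is the grip in N (left out, the last holds). Time passes only in rows, so rows that repeat a pose let the fingers close. It gives the time, the measured TCP pose, the force and the opening at its end, in the units of the state.
- bot.get_state(): the state, without advancing time (a new reading comes with each control period).
- bot.capture(name): name is "side" or "top"; returns a dict with "color" (420x560x3 uint8, red, green, blue), "range_z" (420x560 float32, m along the optical axis (not along the pixel's ray), 0 where there is no reading), "fx", "fy", "cx", "cy" (pixels), "rvec" (rotation vector, rad) and "tvec" (3), from world to camera coordinates, as OpenCV has them. Camera axes: x right, y down, z forward; pixel columns grow to the right and rows downward; lengths in m; the calibration is good to about 2 mm. A picture is of the moment at which its call begins.
- bot.hand_in(): hands the job in, once; it reports no verdict.
The state is a dict: "time_s": time; "q": joint angles; "joint_vel": joint speeds; "effort": joint torques, N m; "tool_pos": TCP position; "tcp_rot": TCP orientation; "wrist_force": force on the tool from outside, world axes, zero at the start; "wrist_torque": the same for the moment, N m; "finger_gap": finger opening in m.
Only numpy, scipy, OpenCV 4.12 (cv2) and the standard library are available. Lean on these libraries where they do the work, as an engineer would, in place of code of your own. Each camera call takes 0.05 s, during which the arm holds its last target.

### The job

The tilting board of the wooden reading stand is propped too steep. Lift it (it has a red tab for that) past its top notch so that the pawl drops out, lower it gently by hand until it lies flat, then raise it to the second notch from the bottom and let it rest there on its pawl. Once it stands there, lay the slim dark wooden case on the board, right way up, long side across, centred and down against the two brass stops; leave the other things on the table where they are.

Things in the scene. Friction and masses are not known exactly. Their poses are not given: they have to be found in the camera images.
- stand: reading stand fixed to the table: dark wooden base 270 x 290 x 12 mm, two hinge posts, light wooden board 14 mm thick, 222 mm wide, reaching 205 mm from the hinge. Origin on the table under the middle of the hinge; z up, x level from the hinge away from the robot, y along the hinge. Ratchet with steel sector, brass pins and pawl at its +y side, 130 to 160 mm from the middle
- stand_hinge (a point): middle of the board's hinge axis, 100 mm above the table; axes as the stand's. The board's low hinge edge is nearer the robot: raised, its face leans towards the robot
- board (a joint): board angle, rad: 0 flat on its rests, more = far edge raised, stop at 0.977. Notches 0.183 (first), 0.349 (second), 0.515, 0.681 (top); starts on third or top. The pawl drops in some 0.05 past a notch: for the second raise to 0.41-0.49, pause, lower. At about 0.87 (go to 0.90-0.95) the pawl is kicked out; flat puts it back in. 0.6 kg, 3.5 N at the tab; damped, let go it sinks at 0.6 rad/s
- pawl (a joint): angle of the pawl, rad: a steel strut with a yellow ball 22 mm wide on top, leaning on the ratchet pins by its own weight. 0 = in, up to 0.1 while a pin passes; beyond about 0.25 it falls over by itself to 0.45 = out, tilted away from the hinge. It need not be touched
- board_grip (a point): grip point of the red tab: plate 12 mm thick, 70 wide along the hinge, rising 52 from the board's face, leaning 0.25 rad from square towards the far edge. Point in mid-plate 33 mm up it; 173 mm from the hinge axis along the board, 39 off squarely. Frame turns with the board: z up along the tab, x through its thickness, y along the hinge. Pinch with fingers along -z, closing along x
- board_seat (a point): where the centre of the case's underside belongs: on the board's face, 78 mm from the hinge axis along the board, 7 mm off it squarely, mid-width. Frame turns with the board: x up the board, y along the hinge, z out of the face. Two brass stops on the face below it, 14 mm high, 24 mm wide, centred 55 mm to either side (86 mm free between them); their upper faces lie 30 mm below this point along -x
- case: slim dark wooden case, 60 (x) x 150 (y) x 26 mm high, 0.14 to 0.28 kg, brass line round it and three round inlays on top, lying flat on the table to the robot's left; origin at the centre of its underside, z up
- bowl_a: white cupping bowl, 90 mm wide, 58 mm high; bystander; origin at the centre of its underside
- bowl_b: white cupping bowl, 90 mm wide, 58 mm high; bystander; origin at the centre of its underside
- bowl_c: white cupping bowl, 90 mm wide, 58 mm high; bystander; origin at the centre of its underside
- mug: blue mug, 84 mm wide, 88 mm high, with a handle; bystander; origin at the centre of its underside
- tin: amber jar with a wooden cap, 68 mm wide, 100 mm high; bystander; origin at the centre of its underside
- spoon: steel spoon lying flat, 170 mm long along its x; bystander; origin at the centre of its underside
- saucer: white saucer, 90 mm wide, 20 mm high; bystander; origin at the centre of its underside

How it is judged:
On the way, in this order (a step that is already met when the one before it is completed fails the run):
1. the board has been lifted past its top notch and the pawl has dropped out (value of joint pawl above 0.35 rad and value of joint board above 0.6 rad), for 0.05 s.
2. the board lies flat (value of joint board below 0.04 rad), for 0.2 s.
3. the board rests on the pawl in its second notch, let go, the case not yet on it (value of joint board between 0.32 and 0.4 rad and value of joint pawl below 0.1 rad and contact force between the fingers and anything else below 0.3 N and distance between case and board_seat above 0.09 m), for 0.2 s.
At the end, for the whole second after the job is handed in: The board rests in its second notch (0.32 to 0.40 rad), pawl in (below 0.10); the case lies flat on its face (height within 5 mm), right way up, within 12 mm of the stops, centred within 30 mm, square within 0.12 rad, at rest (value of joint board between 0.32 and 0.4 rad and value of joint pawl below 0.1 rad and x of case in the frame of board_seat between -0.006 and 0.012 m and y of case in the frame of board_seat between -0.03 and 0.03 m and z of case in the frame of board_seat between -0.004 and 0.005 m and angle between the x axis of case and the x axis of board_seat, either way round below 0.12 rad and angle between case's own z axis and vertical below 0.6 rad and linear speed of case below 0.02 m/s and velocity of joint board between -0.05 and 0.05 rad/s); the robot touches nothing.
It fails at once if the board is let fall onto its rests (sinking faster than 0.4 rad/s with no finger touching it, between 0.04 and 0.15 rad) (value of joint board between 0.04 and 0.15 rad and velocity of joint board below -0.4 rad/s and contact force between the fingers and anything else below 0.1 N).
It fails at once if the board is slammed down (faster than 1.2 rad/s below 0.15 rad) (value of joint board below 0.15 rad and velocity of joint board below -1.2 rad/s).
It fails at once if a bystander is pushed more than 40 mm (distance of any of bowl_a, bowl_b, bowl_c, mug, tin, spoon, saucer from where it was at the start of the episode above 0.04 m).
It also fails if it takes over 64 s, if anything falls off the work surface, if the arm or the gripper's body presses on something with over 40 N, if the wrist force passes 120 N, or if a joint passes its speed limit or range.

## Working session

There is one attempt and no reset: what is moved stays moved. The work goes in short steps, Python scripts to look and compute and a tool call to move; the robot and the scene stay as the last step left them, time stands still between calls to the robot, and variables do not carry over. Pictures are saved under pics/ and viewed, and the job is handed in when it is done.

Besides the shell and the picture viewer there is one more tool, called as a command line: name --pt "numbers of a row" for each row, then --argument value for the rest. send_rows: Moves the arm, as the interface text tells. Its arguments: {"type":"object","properties":{"commands":{"type":"array","items":{"type":"array","items":{"type":"number"}}},"squeeze":{"type":"number"}},"required":["commands"]}

```bash
mkdir -p pics
cat > h.py <<'E'
import numpy as np, cv2
from workcell import bot
def cap(name,fn):
    c=bot.capture(name); cv2.imwrite('pics/'+fn+'.png',c['color'][:,:,::-1]); np.savez('pics/'+fn+'.npz',**c); return c
def pts(c):
    R=cv2.Rodrigues(np.array(c['rvec'],float))[0]; t=np.array(c['tvec'],float).ravel()
    v,u=np.mgrid[0:420,0:560]; z=c['range_z']
    P=np.stack([(u-c['cx'])/c['fx']*z,(v-c['cy'])/c['fy']*z,z],-1)
    return (P-t)@R
E
python3 - <<'E'
from h import *
print(bot.get_state(),bot.pinch_z)
cap('side','s0');cap('top','t0')
E
```

```text
{'time_s': 0.0, 'q': array([ 1.06890617e+00,  1.59048090e-01,  1.59820640e+00,  4.16275368e-08,
        1.38620312e+00, -2.10114223e-01]), 'joint_vel': array([-5.77217895e-04,  7.67329760e-04, -8.82512429e-04,  6.51718820e-05,
       -3.42205873e-04,  1.69792203e-03]), 'effort': array([ 1.42190365e-04, -3.85572588e+01, -3.22107732e+01,  7.01724901e-02,
        3.78269947e-02, -9.96854328e-05]), 'tool_pos': array([0.1651243 , 0.55013393, 0.2136324 ]), 'tcp_rot': array([-0.4222774 ,  0.56797338,  0.42172842,  0.56677436]), 'wrist_force': array([ 0.76096025, -0.00203188,  0.11168526]), 'wrist_torque': array([ 0.00453401,  0.03301457, -0.01012301]), 'finger_gap': 0.09170769407047076} 0.0187
```

View pics/s0.png

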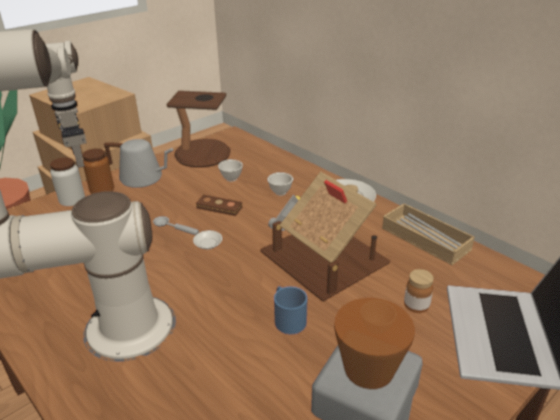

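View pics/t0.png

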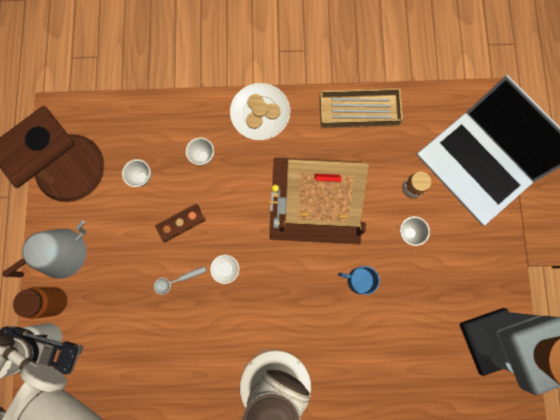

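The top view shows x up and y left. The stand is around pixel (320,200), the red tab at (328,178), the pawl's yellow ball at (276,188) and the case at (180,223). The mug is at (363,280), and the bowls are clear of the stand. Next I'll measure these.

```bash
cat > m.py <<'E'
from h import *
import sys
def meas(ts,ss):
    out={}
    for n,c in (('top',ts),('side',ss)):
        P=pts(c); hsv=cv2.cvtColor(c['color'],cv2.COLOR_RGB2HSV); H,S,V=[hsv[...,i].astype(int) for i in range(3)]
        X,Y,Z=P[...,0],P[...,1],P[...,2]; ok=c['range_z']>0
        reg=ok&(X>.2)&(X<.75)&(Y>-.35)&(Y<.15)
        red=reg&((H<5)|(H>174))&(S>170)&(V>110)&(Z>.1)
        p=P[red]; 
        if len(p): print(n,'red',len(p),np.median(p,0).round(4),p.min(0).round(3),p.max(0).round(3))
        ye=reg&(H>22)&(H<34)&(S>200)&(V>140)&(Z>.05)
        p=P[ye]
        if len(p): print(n,'yel',len(p),np.median(p,0).round(4))
        out[n]=(P,H,S,V,ok)
    return out
E
python3 - <<'E'
from m import *
t=dict(np.load('pics/t0.npz'));s=dict(np.load('pics/s0.npz'))
o=meas(t,s)
P=o['top'][0]
for (u,v) in [(328,178),(276,188),(276,238),(276,162),(362,240),(290,215),(360,215),(365,165),(290,162),(180,223),(282,215),(363,280),(225,268)]:
    print((u,v),P[v,u].round(3))
c=t['color']; cv2.imwrite('pics/t0z.png',cv2.resize(c[140:260,140:400,::-1],None,fx=3,fy=3,interpolation=cv2.INTER_CUBIC))
c=s['color']; cv2.imwrite('pics/s0z.png',cv2.resize(c[160:310,180:410,::-1],None,fx=3.4,fy=3.4,interpolation=cv2.INTER_CUBIC))
E
```

```text
top red 166 [ 0.584  -0.1589  0.2523] [ 0.572 -0.2    0.207] [ 0.604 -0.127  0.262]
side red 43 [ 0.5743 -0.1693  0.2535] [ 0.569 -0.198  0.22 ] [ 0.587 -0.133  0.258]
(328, 178) [ 0.582 -0.162  0.255]
(276, 188) [ 0.582 -0.02   0.148]
(276, 238) [ 0.452 -0.014  0.006]
(276, 162) [ 0.7   -0.02   0.013]
(362, 240) [ 0.439 -0.287  0.   ]
(290, 215) [ 0.506 -0.059  0.122]
(360, 215) [ 0.499 -0.263  0.129]
(365, 165) [ 0.621 -0.267  0.232]
(290, 162) [ 0.636 -0.062  0.23 ]
(180, 223) [0.506 0.289 0.023]
(282, 215) [ 0.525 -0.035  0.007]
(363, 280) [ 0.313 -0.281  0.007]
(225, 268) [0.362 0.15  0.002]
```

View pics/t0z.png

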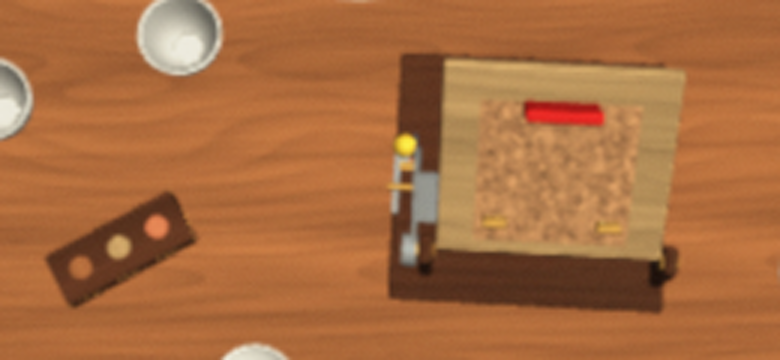

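View pics/s0z.png

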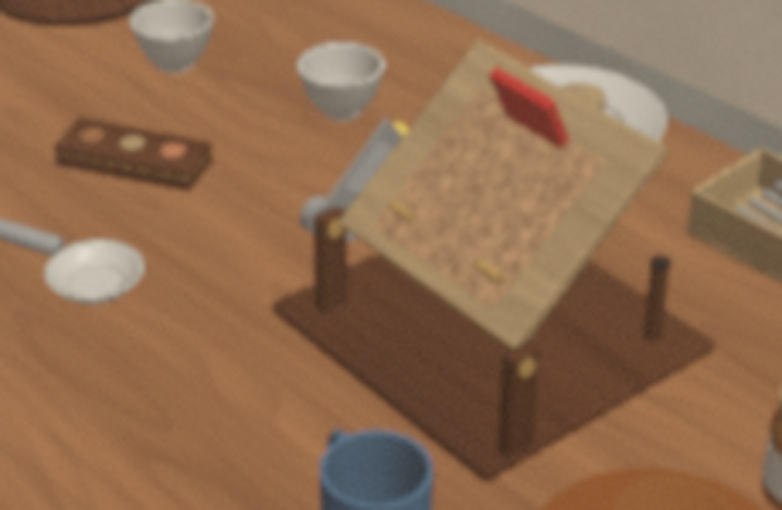

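```bash
cat >> m.py <<'E'
def board(o,cams=('top','side')):
    pl=[]
    for n in cams:
        P,H,S,V,ok=o[n]
        m=ok&(P[...,0]>.45)&(P[...,0]<.7)&(P[...,1]>-.3)&(P[...,1]<-.04)&(P[...,2]>.105)&(H>8)&(H<25)&(V>110)
        pl.append(P[m])
    p=np.concatenate(pl)
    k=np.ones(len(p),bool)
    for i in range(8):
        c=p[k].mean(0); n=np.linalg.svd(p[k]-c,full_matrices=False)[2][2]; n*=np.sign(n[2])
        k=abs((p-c)@n)<(.012 if i<3 else .005)
    return c,n,p,k
E
python3 - <<'E'
from m import *
t=dict(np.load('pics/t0.npz'));s=dict(np.load('pics/s0.npz'))
o=meas(t,s)
for cams in (('top',),('side',),('top','side')):
    c,n,p,k=board(o,cams); th=np.arccos(n[2]); az=np.arctan2(-n[1],-n[0])
    print(cams,c.round(4),n.round(4),'theta',th.round(4),'az',az.round(4),k.sum(),len(p),(((p-c)@n)[k]).std())
    # outline in-plane
    q=p[k]; r=cv2.minAreaRect((q[:,:2]).astype(np.float32)); 
    ex=np.array([np.cos(az),np.sin(az)]);ey=np.array([-ex[1],ex[0]])
    a=q[:,:2]@ex;b=q[:,:2]@ey
    print('along',np.percentile(a,[0.3,99.7])/1,'across',np.percentile(b,[.3,99.7]), 'heights',np.percentile(q[:,2],[.3,99.7]))
# base edges / case from top view colour: ray to plane
def dark(o,z0,box,zr):
    P,H,S,V,ok=o['top']
    m=ok&(P[...,0]>box[0])&(P[...,0]<box[1])&(P[...,1]>box[2])&(P[...,1]<box[3])&(V<box[4])
    return m
P,H,S,V,ok=o['top']
print('V table',np.median(V[200:240,60:130]),'case',V[228,172],V[222,190],'base',V[232,300],V[165,281])
E
```

```text
top red 166 [ 0.584  -0.1589  0.2523] [ 0.572 -0.2    0.207] [ 0.604 -0.127  0.262]
side red 43 [ 0.5743 -0.1693  0.2535] [ 0.569 -0.198  0.22 ] [ 0.587 -0.133  0.258]
('top',) [ 0.5563 -0.1582  0.1726] [-0.6224  0.0487  0.7812] theta 0.6742 az -0.0781 4484 4768 0.002126019446026944
along [0.4875946  0.64369708] across [-0.22461084 -0.00415965] heights [0.10698469 0.23339567]
('side',) [ 0.5469 -0.1687  0.1681] [-0.6233  0.0471  0.7806] theta 0.6752 az -0.0754 4073 4444 0.0022343956658962333
along [0.48382254 0.64052527] across [-0.23148382 -0.00437657] heights [0.10690776 0.23365671]
('top', 'side') [ 0.5519 -0.1634  0.1705] [-0.6216  0.049   0.7818] theta 0.6732 az -0.0787 8451 9212 0.002270127571961674
along [0.48489077 0.64305641] across [-0.22823116 -0.00307754] heights [0.10697729 0.23344081]
V table 174.0 case 99 104 base 88 98
```

```bash
cat > k.py <<'E'
from h import *
from scipy.spatial.transform import Rotation as Ro
AZ=-.077; AH=.487; BH=-.116
EX=np.array([np.cos(AZ),np.sin(AZ),0]);EY=np.array([-EX[1],EX[0],0]);EZ=np.array([0,0,1.])
HG=AH*EX+BH*EY+.1*EZ
def bframe(th): # columns along board, hinge, normal
    u=np.cos(th)*EX+np.sin(th)*EZ; n=-np.sin(th)*EX+np.cos(th)*EZ
    return u,n
def tabpose(th,up=.036,sgn=1):
    # returns TCP pos, R (cols x,y,z) ; up = height of grasp point up the tab
    u,n=bframe(th); g=HG+.173*u+.039*n
    tz=np.cos(.25)*n+np.sin(.25)*u; tx=np.cos(.25)*u-np.sin(.25)*n
    pinch=g+(up-.033)*tz; tcp=pinch-bot.pinch_z*tz
    x=-tz; z=sgn*tx; return tcp,np.stack([x,np.cross(z,x),z],1)
def seatpose(th,lift=0,xoff=0,sgn=1,h=.006):
    u,n=bframe(th); p=HG+(.078+xoff)*u+(.007+h+lift)*n
    x=-n; z=sgn*u; return p,np.stack([x,np.cross(z,x),z],1)
def cur():
    s=bot.get_state(); return s,np.array(s['tool_pos']),Ro.from_quat(s['tcp_rot']).as_matrix()
def delta(p,R,p0=None,R0=None):
    if p0 is None: _,p0,R0=cur()
    w=Ro.from_matrix(R@R0.T).as_rotvec()
    return np.r_[(np.array(p)-p0)*100,w]
E
python3 - <<'E'
from k import *
s,p,R=cur(); print(R.round(3),p,HG)
for sg in (1,-1):
  for th in (.681,.93,0,.45):
    a,b=tabpose(th,sgn=sg); print(sg,th,a.round(3),delta(a,b).round(3), 'yaw z',np.arctan2(b[1,2],b[0,2]).round(2))
print('start yaw z',np.arctan2(R[1,2],R[0,2]))
t=dict(np.load('pics/t0.npz'));s=dict(np.load('pics/s0.npz'))
from m import *
o=meas(t,s)
P,H,S,V,ok=o['top']
m=((V<140)&ok&(P[...,0]>.4)&(P[...,0]<.62)&(P[...,1]>.18)&(P[...,1]<.4)).astype(np.uint8)
m[:, :150]=0
m=cv2.morphologyEx(m,cv2.MORPH_CLOSE,np.ones((9,9)))
cs,_=cv2.findContours(m,0,2); cn=max(cs,key=cv2.contourArea)
r=cv2.minAreaRect(cn); bx=cv2.boxPoints(r); print(r)
# rays to plane z=.026
def ray(c,uv,z):
    Rc=cv2.Rodrigues(np.array(c['rvec'],float))[0]; tt=np.array(c['tvec'],float).ravel(); C=-Rc.T@tt
    d=np.array([(uv[0]-c['cx'])/c['fx'],(uv[1]-c['cy'])/c['fy'],1])@Rc
    return C+d*(z-C[2])/d[2]
W=np.array([ray(t,b,.026) for b in bx]); print(W.round(4)); print(W.mean(0),np.linalg.norm(W-np.roll(W,1,0),axis=1))
e=W[1]-W[0];f=W[2]-W[1]; l=e if np.linalg.norm(e)>np.linalg.norm(f) else f; print('long axis az',np.arctan2(l[1],l[0]))
# top-surface check
mm=(m>0)&(P[...,2]>.018); print('topsurf',P[mm].mean(0),P[mm][:,2].max())
E
```

```text
[[-0.001 -0.958  0.288]
 [-0.002  0.288  0.958]
 [-1.     0.    -0.002]] [0.16517697 0.55017857 0.21372948] [ 0.47663383 -0.15311824  0.1       ]
1 0.681 [ 0.593 -0.162  0.225] [ 42.753 -71.225   1.122   0.264  -0.386  -1.333] yaw z -0.08
1 0.93 [ 0.558 -0.159  0.25 ] [ 39.325 -70.961   3.606   0.415  -0.606  -1.3  ] yaw z -0.08
1 0 [ 0.645 -0.166  0.124] [ 48.007 -71.631  -8.994  -0.152   0.221  -1.349] yaw z -0.08
1 0.45 [ 0.618 -0.164  0.195] [ 45.297 -71.421  -1.875   0.123  -0.18   -1.351] yaw z -0.08
-1 0.681 [ 0.593 -0.162  0.225] [ 42.753 -71.225   1.122  -0.405  -0.278   1.755] yaw z 3.06
-1 0.93 [ 0.558 -0.159  0.25 ] [ 39.325 -70.961   3.606  -0.638  -0.438   1.709] yaw z 3.06
-1 0 [ 0.645 -0.166  0.124] [ 48.007 -71.631  -8.994   0.238   0.163   1.775] yaw z 3.06
-1 0.45 [ 0.618 -0.164  0.195] [ 45.297 -71.421  -1.875  -0.187  -0.129   1.779] yaw z 3.06
start yaw z 1.2790064019785903
top red 166 [ 0.584  -0.1589  0.2523] [ 0.572 -0.2    0.207] [ 0.604 -0.127  0.262]
side red 43 [ 0.5743 -0.1693  0.2535] [ 0.569 -0.198  0.22 ] [ 0.587 -0.133  0.258]
((180.0520477294922, 222.59713745117188), (20.242557525634766, 48.26102066040039), 61.821407318115234)
[[0.5015 0.3706 0.026 ]
 [0.5709 0.2362 0.026 ]
 [0.5126 0.2055 0.026 ]
 [0.4441 0.3391 0.026 ]]
[0.50726363 0.2878419  0.026     ] [0.06545156 0.1512822  0.06592621 0.15016411]
long axis az -1.0935619033626112
topsurf [0.50769477 0.28990147 0.02775146] 1.4133241304878794
```

Run:
```python
from k import *
a,b=tabpose(.681,.13); d=delta(a,b);print(a,d.round(3)); print(tabpose(.681)[0]-a)
```

```text
[ 0.55355109 -0.15905261  0.3103558 ] [ 38.837 -70.923   9.663   0.264  -0.386  -1.333]
[ 0.03915492 -0.0030209  -0.08540355]
```

send_rows --pt "5 -5 8 0 0 -0.13 0.13" --pt "9 -9 14 0.02 -0.04 -0.26 0.13" --pt "12 -13 16 0.04 -0.06 -0.4 0.13" --pt "15 -17 16 0.06 -0.09 -0.5 0.13" --pt "18 -21 16 0.08 -0.12 -0.6 0.13" --pt "20 -25 16 0.1 -0.15 -0.7 0.13" --pt "23 -29 16 0.12 -0.18 -0.8 0.13" --pt "25 -33 16 0.14 -0.21 -0.9 0.13" --pt "28 -37 16 0.16 -0.25 -1.0 0.13" --pt "30 -41 16 0.18 -0.28 -1.05 0.13" --pt "32 -45 16 0.2 -0.3 -1.12 0.13" --pt "34 -49 16 0.22 -0.33 -1.2 0.13" --pt "35 -53 16 0.24 -0.36 -1.25 0.13" --pt "36 -57 15 0.25 -0.37 -1.3 0.13" --pt "37 -61 14 0.26 -0.386 -1.33 0.13" --pt "38 -65 13 0.264 -0.386 -1.333 0.13" --pt "38.8 -69 12 0.264 -0.386 -1.333 0.13" --pt "38.8 -70.9 10 0.264 -0.386 -1.333 0.13" --pt "38.8 -70.9 9.7 0.264 -0.386 -1.333 0.13" --pt "38.8 -70.9 9.7 0.264 -0.386 -1.333 0.13"

```text
time_s: 2.1
tool_pos: [0.5525, -0.1586, 0.3092]
tcp_rot: [0.022, 0.54, -0.032, 0.841]
wrist_force: [-0.2, 0.6, -0.4]
finger_gap: 0.0398
```

Run:
```python
from k import *
s,p,R=cur(); print(s['time_s'],s['q'].round(3),p,s['finger_gap'],s['wrist_force'])
a,b=tabpose(.681,.13); print(delta(a,b).round(3)); print(delta(*tabpose(.681,.036)).round(3))
for n in('side','top'):
    c=cap(n,n[0]+'1')
    cc=c['color'][100:320,150:450] if n=='side' else c['color'][120:300,200:440]
    cv2.imwrite('pics/%s1z.png'%n[0],cv2.resize(cc[...,::-1],None,fx=2.6,fy=2.6,interpolation=cv2.INTER_CUBIC))
```

```text
2.1 [-0.614 -0.231  1.847  0.235  1.162 -0.59 ] [ 0.55250204 -0.15860989  0.30924979] 0.03978408622431569 [-0.20511161  0.59767929 -0.37420915]
[ 0.105 -0.044  0.111 -0.002 -0.002  0.001]
[ 4.02e+00 -3.46e-01 -8.43e+00 -2.00e-03 -2.00e-03  1.00e-03]
```

View pics/s1z.png

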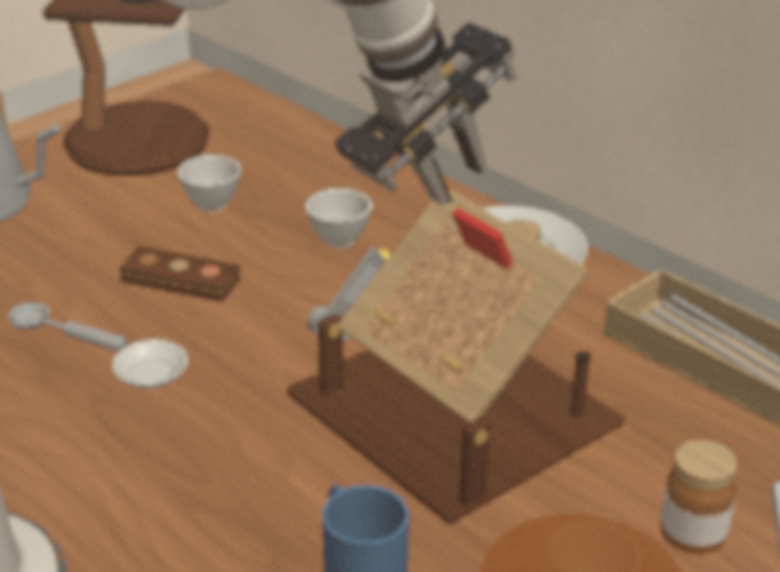

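View pics/t1z.png

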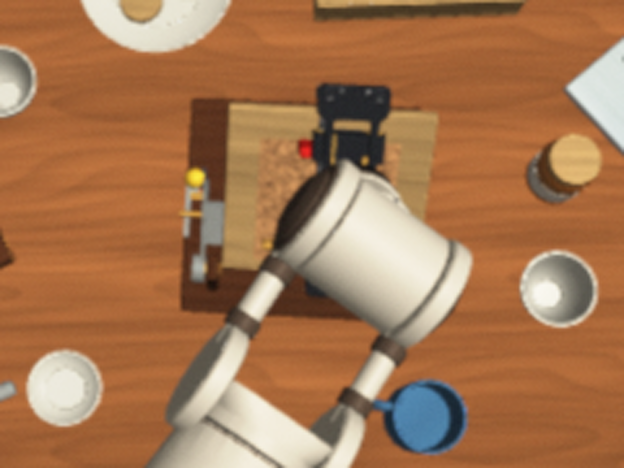

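The side view shows the gripper poised along the tab's axis. In the top view the ball is in place at (195,177) and the tab is under the gripper, so I'm descending and pinching.

send_rows --pt "1 -0.1 -2.1 0 0 0 0.13" --pt "2 -0.2 -4.2 0 0 0 0.13" --pt "3 -0.3 -6.3 0 0 0 0.13" --pt "3.5 -0.3 -7.4 0 0 0 0.13" --pt "4.0 -0.3 -8.4 0 0 0 0.13" --pt "4.0 -0.3 -8.4 0 0 0 0.13" --pt "4.0 -0.3 -8.4 0 0 0 0.13"

```text
time_s: 2.9
tool_pos: [0.5938, -0.1607, 0.2286]
tcp_rot: [0.02, 0.538, -0.032, 0.842]
wrist_force: [0.2, -0.4, -0.3]
finger_gap: 0.0399
```

Run:
```python
from k import *
s,p,R=cur(); print(s['time_s'],p,s['finger_gap'],s['wrist_force'])
print(delta(*tabpose(.681,.036)).round(3))
for n in('side','top'):
    c=cap(n,n[0]+'2')
    cc=c['color'][120:270,240:420] if n=='side' else c['color'][120:300,200:440]
    cv2.imwrite('pics/%s2z.png'%n[0],cv2.resize(cc[...,::-1],None,fx=3,fy=3,interpolation=cv2.INTER_CUBIC))
```

```text
2.9 [ 0.59379097 -0.16066748  0.22864836] 0.03988512011160594 [ 0.16688535 -0.37382728 -0.26465219]
[-0.108 -0.141 -0.37   0.001  0.003 -0.002]
```

View pics/s2z.png

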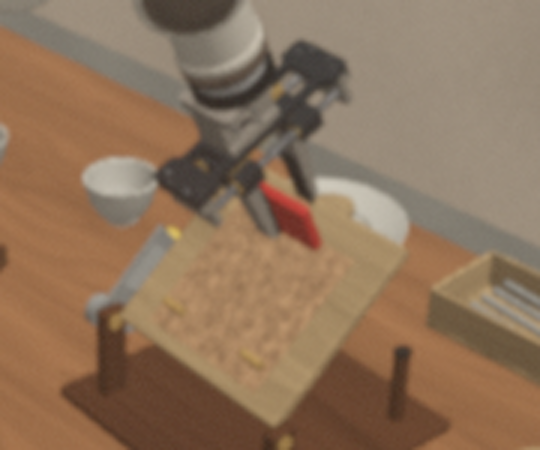

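The fingers straddle the tab at about (290,215), with one in front and one behind. Now I'll settle and close.

send_rows --pt "0 -0.1 -0.4 0 0 0 0.13" --pt "0 -0.1 -0.4 0 0 0 0.6" --pt "0 -0.1 -0.4 0 0 0 1" --pt "0 -0.1 -0.4 0 0 0 1" --pt "0 -0.1 -0.4 0 0 0 1" --pt "0 -0.1 -0.4 0 0 0 1" --pt "0 -0.1 -0.4 0 0 0 1" --pt "0 -0.1 -0.4 0 0 0 1" --squeeze 25

```text
time_s: 3.8
tool_pos: [0.592, -0.1619, 0.2236]
tcp_rot: [0.02, 0.54, -0.032, 0.841]
wrist_force: [-7.4, -0.3, 2.1]
finger_gap: 0.0117
```

```bash
cat > arc.py <<'E'
from k import *
import sys
# arc about hinge from current grasp: dθ list
s,p,R=cur(); print(s['time_s'],p,s['finger_gap'],s['wrist_force'],s['wrist_torque'])
# implied board angle from tool orientation
tz=-R[:,0]; phi=np.arctan2(-(tz@EX),tz[2]); print('implied theta by orientation',phi+.25)
v=p-HG; print('tcp rel hinge: r',np.hypot(v@EX,v[2]),'implied theta by pos',np.arctan2(v[2],v@EX)-np.arctan2(*(lambda q:(q[2],q@EX))(tabpose(0,.036)[0]-HG)))
for d in [float(x) for x in sys.argv[1:]]:
    Q=Ro.from_rotvec(-EY*d); pn=HG+Q.apply(v); print(d,((pn-p)*100).round(2),(-EY*d).round(3))
E
python3 arc.py .05 .1 .15 .2 .25
```

```text
3.8 [ 0.59196486 -0.16193071  0.22361573] 0.011731504827893827 [-7.44390059 -0.34130607  2.11517372] [-0.16499493  1.87352147 -0.13217868]
implied theta by orientation 0.6790171784633265
tcp rel hinge: r 0.1692919094856699 implied theta by pos 0.6788594429411505
0.05 [-0.63  0.05  0.56] [-0.004 -0.05  -0.   ]
0.1 [-1.29  0.1   1.09] [-0.008 -0.1   -0.   ]
0.15 [-1.97  0.15  1.59] [-0.012 -0.15  -0.   ]
0.2 [-2.68  0.21  2.05] [-0.015 -0.199 -0.   ]
0.25 [-3.41  0.26  2.48] [-0.019 -0.249 -0.   ]
```

send_rows --pt "-0.31 0 0.28 -0.002 -0.025 0 1" --pt "-0.63 0.05 0.56 -0.004 -0.05 0 1" --pt "-0.96 0.07 0.83 -0.006 -0.075 0 1" --pt "-1.29 0.1 1.09 -0.008 -0.1 0 1" --pt "-1.63 0.12 1.34 -0.01 -0.125 0 1" --pt "-1.97 0.15 1.59 -0.012 -0.15 0 1" --pt "-2.32 0.18 1.82 -0.013 -0.175 0 1" --pt "-2.68 0.21 2.05 -0.015 -0.2 0 1" --pt "-3.04 0.24 2.27 -0.017 -0.225 0 1" --pt "-3.41 0.26 2.48 -0.019 -0.25 0 1" --pt "-3.41 0.26 2.48 -0.019 -0.25 0 1" --pt "-3.41 0.26 2.48 -0.019 -0.25 0 1" --pt "-3.41 0.26 2.48 -0.019 -0.25 0 1" --pt "-3.41 0.26 2.48 -0.019 -0.25 0 1"

```text
time_s: 5.2
tool_pos: [0.5582, -0.1593, 0.2488]
tcp_rot: [0.015, 0.431, -0.034, 0.902]
wrist_force: [0.1, 2.9, 3.9]
finger_gap: 0.0121
```

```bash
python3 arc.py -.05 -.1
python3 - <<'E'
from m import *
for n in('side','top'):
    c=cap(n,n[0]+'3')
    cc=c['color'][120:270,240:420] if n=='side' else c['color'][120:300,200:440]
    cv2.imwrite('pics/%s3z.png'%n[0],cv2.resize(cc[...,::-1],None,fx=3,fy=3,interpolation=cv2.INTER_CUBIC))
o=meas(dict(np.load('pics/t3.npz')),dict(np.load('pics/s3.npz')))
c,n,p,k=board(o,('side',)); print('board',np.arccos(n[2]),k.sum())
E
```

```text
5.2 [ 0.558173   -0.15934562  0.2487619 ] 0.012149995351539477 [0.05466055 2.87640079 3.88255523] [0.2532037  0.68834114 0.09265994]
implied theta by orientation 0.9300841122399326
tcp rel hinge: r 0.16975722613284605 implied theta by pos 0.9284275093734644
-0.05 [ 0.73 -0.06 -0.43] [0.004 0.05  0.   ]
-0.1 [ 1.44 -0.11 -0.89] [0.008 0.1   0.   ]
top red 65 [ 0.5523 -0.1307  0.2661] [ 0.521 -0.183  0.239] [ 0.575 -0.123  0.395]
top yel 3 [ 0.6215 -0.0182  0.1509]
side red 65 [ 0.5362 -0.1815  0.275 ] [ 0.528 -0.197  0.243] [ 0.56  -0.14   0.281]
board 0.9195813476971831 3696
```

View pics/s3z.png

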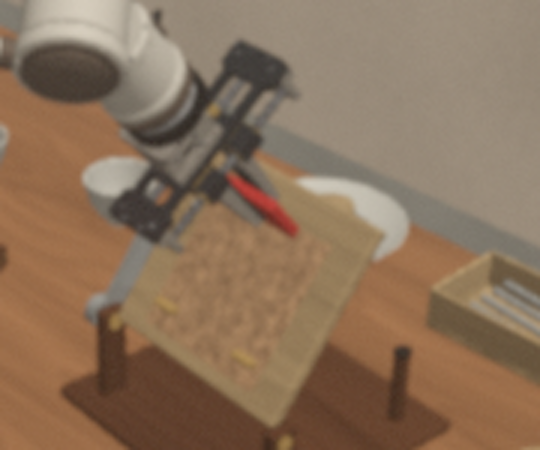

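View pics/t3z.png

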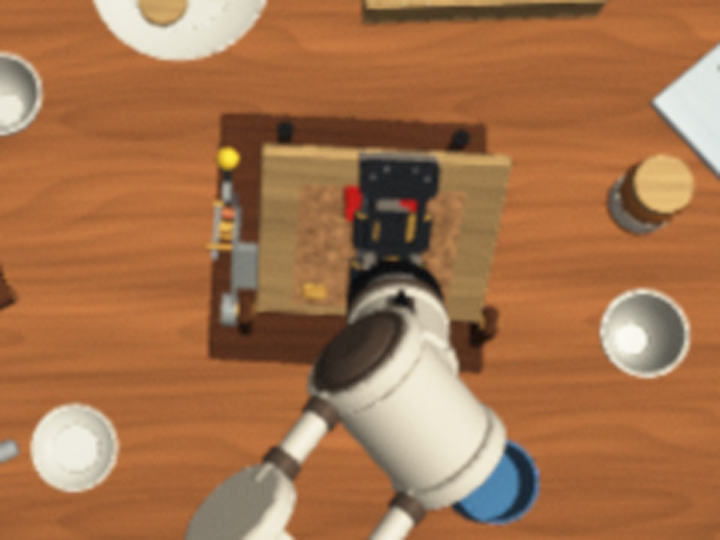

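The pawl is out: the ball moved from about (276,188) to (276,173), roughly 40 mm away from the hinge. Board angle is 0.92–0.93. Now I'll lower it.

```bash
python3 arc.py $(seq -s' ' -0.03 -0.03 -0.6) | tail -20
```

```text
-0.03 [ 0.44 -0.03 -0.25] [0.002 0.03  0.   ]
-0.06 [ 0.87 -0.07 -0.52] [0.005 0.06  0.   ]
-0.09 [ 1.3 -0.1 -0.8] [0.007 0.09  0.   ]
-0.12 [ 1.72 -0.13 -1.09] [0.009 0.12  0.   ]
-0.15 [ 2.12 -0.16 -1.39] [0.012 0.15  0.   ]
-0.18 [ 2.52 -0.19 -1.7 ] [0.014 0.179 0.   ]
-0.21 [ 2.91 -0.22 -2.03] [0.016 0.209 0.   ]
-0.24 [ 3.29 -0.25 -2.37] [0.018 0.239 0.   ]
-0.27 [ 3.66 -0.28 -2.72] [0.021 0.269 0.   ]
-0.3 [ 4.02 -0.31 -3.08] [0.023 0.299 0.   ]
-0.33 [ 4.37 -0.34 -3.45] [0.025 0.329 0.   ]
-0.36 [ 4.7  -0.36 -3.83] [0.028 0.359 0.   ]
-0.39 [ 5.03 -0.39 -4.23] [0.03  0.389 0.   ]
-0.42 [ 5.34 -0.41 -4.63] [0.032 0.419 0.   ]
-0.45 [ 5.64 -0.43 -5.04] [0.035 0.449 0.   ]
-0.48 [ 5.93 -0.46 -5.46] [0.037 0.479 0.   ]
-0.51 [ 6.2  -0.48 -5.89] [0.039 0.508 0.   ]
-0.54 [ 6.46 -0.5  -6.32] [0.042 0.538 0.   ]
-0.57 [ 6.71 -0.52 -6.76] [0.044 0.568 0.   ]
-0.6 [ 6.95 -0.54 -7.22] [0.046 0.598 0.   ]
```

send_rows --pt "0.44 -0.03 -0.25 0.002 0.03 0 1" --pt "0.87 -0.07 -0.52 0.005 0.06 0 1" --pt "1.3 -0.1 -0.8 0.007 0.09 0 1" --pt "1.72 -0.13 -1.09 0.009 0.12 0 1" --pt "2.12 -0.16 -1.39 0.012 0.15 0 1" --pt "2.52 -0.19 -1.7 0.014 0.18 0 1" --pt "2.91 -0.22 -2.03 0.016 0.21 0 1" --pt "3.29 -0.25 -2.37 0.018 0.24 0 1" --pt "3.66 -0.28 -2.72 0.021 0.27 0 1" --pt "4.02 -0.31 -3.08 0.023 0.3 0 1" --pt "4.37 -0.34 -3.45 0.025 0.33 0 1" --pt "4.7 -0.36 -3.83 0.028 0.36 0 1" --pt "5.03 -0.39 -4.23 0.03 0.39 0 1" --pt "5.34 -0.41 -4.63 0.032 0.42 0 1" --pt "5.64 -0.43 -5.04 0.035 0.45 0 1" --pt "5.93 -0.46 -5.46 0.037 0.48 0 1" --pt "6.2 -0.48 -5.89 0.039 0.51 0 1" --pt "6.46 -0.5 -6.32 0.042 0.54 0 1" --pt "6.71 -0.52 -6.76 0.044 0.57 0 1" --pt "6.95 -0.54 -7.22 0.046 0.6 0 1"

```text
time_s: 7.3
tool_pos: [0.6272, -0.1647, 0.1752]
tcp_rot: [0.025, 0.68, -0.027, 0.733]
wrist_force: [-0.6, 1.3, 0.9]
finger_gap: 0.0124
```

```bash
python3 arc.py $(seq -s' ' -0.03 -0.03 -0.4)
```

```text
7.3 [ 0.62723942 -0.16471356  0.175197  ] 0.012354379456448229 [-0.55552479  1.2547215   0.89088363] [ 0.05376976  0.72936796 -0.1147392 ]
implied theta by orientation 0.324961967778573
tcp rel hinge: r 0.1687337659421913 implied theta by pos 0.32216082622512576
-0.03 [ 0.22 -0.02 -0.46] [0.002 0.03  0.   ]
-0.06 [ 0.42 -0.03 -0.92] [0.005 0.06  0.   ]
-0.09 [ 0.61 -0.05 -1.39] [0.007 0.09  0.   ]
-0.12 [ 0.79 -0.06 -1.86] [0.009 0.12  0.   ]
-0.15 [ 0.95 -0.07 -2.34] [0.012 0.15  0.   ]
-0.18 [ 1.1  -0.08 -2.83] [0.014 0.179 0.   ]
-0.21 [ 1.23 -0.1  -3.31] [0.016 0.209 0.   ]
-0.24 [ 1.35 -0.1  -3.81] [0.018 0.239 0.   ]
-0.27 [ 1.45 -0.11 -4.3 ] [0.021 0.269 0.   ]
-0.3 [ 1.54 -0.12 -4.8 ] [0.023 0.299 0.   ]
-0.33 [ 1.62 -0.12 -5.3 ] [0.025 0.329 0.   ]
-0.36 [ 1.68 -0.13 -5.8 ] [0.028 0.359 0.   ]
-0.39 [ 1.72 -0.13 -6.31] [0.03  0.389 0.   ]
```

send_rows --pt "0.22 -0.02 -0.46 0.002 0.03 0 1" --pt "0.42 -0.03 -0.92 0.005 0.06 0 1" --pt "0.61 -0.05 -1.39 0.007 0.09 0 1" --pt "0.79 -0.06 -1.86 0.009 0.12 0 1" --pt "0.95 -0.07 -2.34 0.012 0.15 0 1" --pt "1.1 -0.08 -2.83 0.014 0.18 0 1" --pt "1.23 -0.1 -3.31 0.016 0.21 0 1" --pt "1.3 -0.1 -3.56 0.017 0.225 0 1" --pt "1.35 -0.1 -3.81 0.018 0.24 0 1" --pt "1.4 -0.11 -4.05 0.02 0.255 0 1" --pt "1.45 -0.11 -4.3 0.021 0.27 0 1" --pt "1.5 -0.12 -4.55 0.022 0.285 0 1" --pt "1.54 -0.12 -4.8 0.023 0.3 0 1" --pt "1.58 -0.12 -5.05 0.024 0.315 0 1" --pt "1.6 -0.12 -5.2 0.025 0.325 0 1" --pt "1.6 -0.12 -5.2 0.025 0.325 0 1" --pt "1.6 -0.12 -5.2 0.025 0.325 0 1" --pt "1.6 -0.12 -5.2 0.025 0.325 0 1"

```text
time_s: 9.1
tool_pos: [0.643, -0.1659, 0.1233]
tcp_rot: [0.03, 0.79, -0.023, 0.612]
wrist_force: [-3.2, 0.4, 0.4]
finger_gap: 0.0119
```

```bash
python3 arc.py
python3 - <<'E'
from m import *
for n in('side','top'):
    c=cap(n,n[0]+'4')
    cc=c['color'][120:270,240:420] if n=='side' else c['color'][120:300,200:440]
    cv2.imwrite('pics/%s4z.png'%n[0],cv2.resize(cc[...,::-1],None,fx=3,fy=3,interpolation=cv2.INTER_CUBIC))
o=meas(dict(np.load('pics/t4.npz')),dict(np.load('pics/s4.npz')))
P,H,S,V,ok=o['side']
m=ok&(P[...,0]>.49)&(P[...,0]<.69)&(P[...,1]>-.28)&(P[...,1]<-.04)&(P[...,2]>.06)&(P[...,2]<.13)&(H>8)&(H<25)&(V>110)
p=P[m]; A=np.c_[p,np.ones(len(p))]; 
for i in range(4):
  k,*_=np.linalg.lstsq(np.c_[p[:,:2],np.ones(len(p))],p[:,2],rcond=None); r=p[:,2]-np.c_[p[:,:2],np.ones(len(p))]@k; p=p[abs(r)<max(.004,1.5*r.std())]
print('slopes',k,len(p),'z',np.median(p[:,2]))
E
```

```text
9.1 [ 0.6429522  -0.16592771  0.12327878] 0.011876524430513924 [-3.21956192  0.36755812  0.38294083] [-0.08886945  0.20693253 -0.12236477]
implied theta by orientation -0.0014055061776628852
tcp rel hinge: r 0.16842738771301077 implied theta by pos -0.0010882488413296032
side red 75 [ 0.6389 -0.1919  0.1358] [ 0.631 -0.204  0.111] [ 0.65  -0.139  0.163]
slopes [-0.00273818  0.0004486   0.10902389] 2504 z 0.10738157437551978
```

View pics/s4z.png

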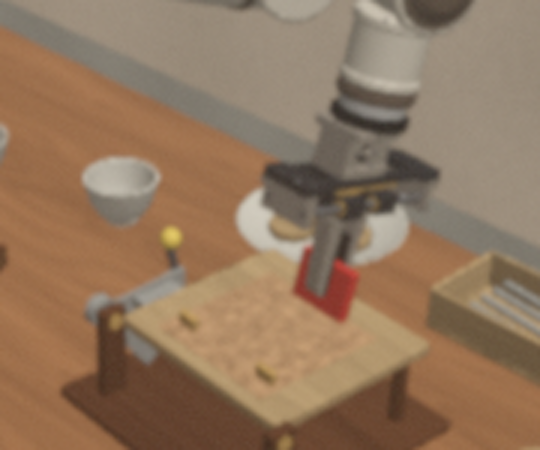

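View pics/t4z.png

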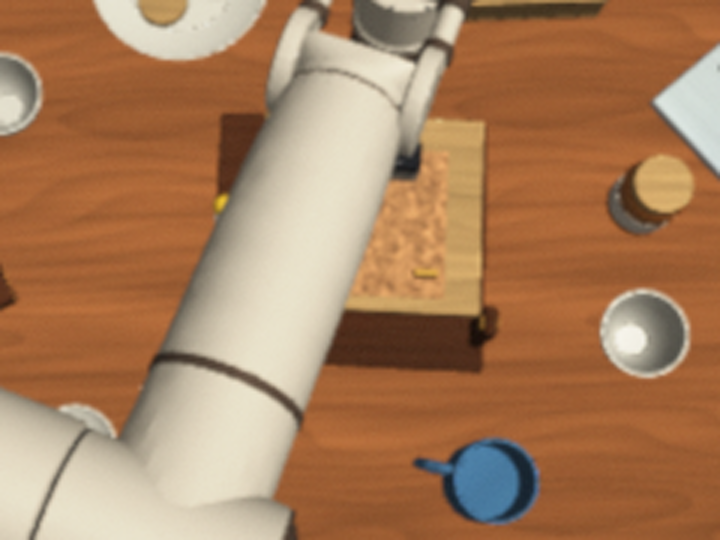

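The board lies flat (slope −0.003, face at z = 0.107) and the ball is back at (274,188), so the pawl is in. Now I'll raise it to 0.45.

```bash
python3 arc.py $(seq -s' ' 0.03 0.03 0.45)|tail -15
```

```text
0.03 [-0.08  0.01  0.5 ] [-0.002 -0.03  -0.   ]
0.06 [-0.17  0.01  1.  ] [-0.005 -0.06  -0.   ]
0.09 [-0.28  0.02  1.49] [-0.007 -0.09  -0.   ]
0.12 [-0.4   0.03  1.98] [-0.009 -0.12  -0.   ]
0.15 [-0.53  0.04  2.47] [-0.012 -0.15  -0.   ]
0.18 [-0.68  0.05  2.95] [-0.014 -0.179 -0.   ]
0.21 [-0.85  0.07  3.43] [-0.016 -0.209 -0.   ]
0.24 [-1.03  0.08  3.9 ] [-0.018 -0.239 -0.   ]
0.27 [-1.22  0.09  4.36] [-0.021 -0.269 -0.   ]
0.3 [-1.43  0.11  4.83] [-0.023 -0.299 -0.   ]
0.33 [-1.65  0.13  5.28] [-0.025 -0.329 -0.   ]
0.36 [-1.88  0.15  5.73] [-0.028 -0.359 -0.   ]
0.39 [-2.13  0.16  6.17] [-0.03  -0.389 -0.   ]
0.42 [-2.39  0.18  6.6 ] [-0.032 -0.419 -0.   ]
0.45 [-2.66  0.21  7.02] [-0.035 -0.449 -0.   ]
```

send_rows --pt "0 0 0 0 0 0 1" --pt "0 0 0 0 0 0 1" --pt "-0.08 0.01 0.5 -0.002 -0.03 0 1" --pt "-0.17 0.01 1.0 -0.005 -0.06 0 1" --pt "-0.28 0.02 1.49 -0.007 -0.09 0 1" --pt "-0.4 0.03 1.98 -0.009 -0.12 0 1" --pt "-0.53 0.04 2.47 -0.012 -0.15 0 1" --pt "-0.68 0.05 2.95 -0.014 -0.18 0 1" --pt "-0.85 0.07 3.43 -0.016 -0.21 0 1" --pt "-1.03 0.08 3.9 -0.018 -0.24 0 1" --pt "-1.22 0.09 4.36 -0.021 -0.27 0 1" --pt "-1.43 0.11 4.83 -0.023 -0.3 0 1" --pt "-1.65 0.13 5.28 -0.025 -0.33 0 1" --pt "-1.88 0.15 5.73 -0.028 -0.36 0 1" --pt "-2.13 0.16 6.17 -0.03 -0.39 0 1" --pt "-2.39 0.18 6.6 -0.032 -0.42 0 1" --pt "-2.66 0.21 7.02 -0.035 -0.45 0 1" --pt "-2.66 0.21 7.02 -0.035 -0.45 0 1" --pt "-2.66 0.21 7.02 -0.035 -0.45 0 1" --pt "-2.66 0.21 7.02 -0.035 -0.45 0 1"

```text
time_s: 11.2
tool_pos: [0.6168, -0.1639, 0.1937]
tcp_rot: [0.023, 0.633, -0.029, 0.774]
wrist_force: [1.4, 0.3, 0.4]
finger_gap: 0.0118
```

```bash
python3 arc.py -.02 -.04 -.06 -.08 -.1 -.105
python3 - <<'E'
from m import *
for n in('side','top'):
    c=cap(n,n[0]+'5')
    cc=c['color'][120:270,240:420] if n=='side' else c['color'][120:300,200:440]
    cv2.imwrite('pics/%s5z.png'%n[0],cv2.resize(cc[...,::-1],None,fx=3,fy=3,interpolation=cv2.INTER_CUBIC))
o=meas(dict(np.load('pics/t5.npz')),dict(np.load('pics/s5.npz')))
c,n,p,k=board(o,('side',)); print('board',np.arccos(n[2]),k.sum())
E
```

```text
11.2 [ 0.61676869 -0.16389602  0.19367225] 0.011846014905065792 [1.35631092 0.32939799 0.3856018 ] [ 0.04409236  0.58009969 -0.04285149]
implied theta by orientation 0.4500497530167943
tcp rel hinge: r 0.16890361250541888 implied theta by pos 0.44812546712787527
-0.02 [ 0.18 -0.01 -0.28] [0.002 0.02  0.   ]
-0.04 [ 0.36 -0.03 -0.57] [0.003 0.04  0.   ]
-0.06 [ 0.53 -0.04 -0.86] [0.005 0.06  0.   ]
-0.08 [ 0.7  -0.05 -1.15] [0.006 0.08  0.   ]
-0.1 [ 0.86 -0.07 -1.45] [0.008 0.1   0.   ]
-0.105 [ 0.9  -0.07 -1.52] [0.008 0.105 0.   ]
top yel 2 [ 0.593  -0.0116  0.1488]
side red 27 [ 0.6067 -0.1906  0.2256] [ 0.6   -0.201  0.189] [ 0.616 -0.168  0.231]
board 1.525636061654541 720
```

View pics/s5z.png

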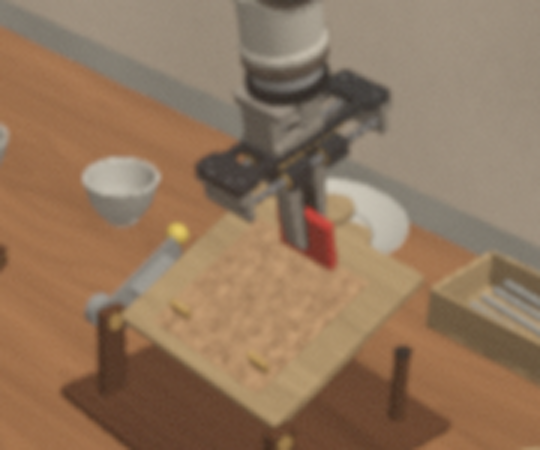

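The board is up at about 0.45 with the tab still gripped and the ball near (178,232). I'll lower it onto the pawl.

send_rows --pt "0 0 0 0 0 0 1" --pt "0 0 0 0 0 0 1" --pt "0.18 -0.01 -0.28 0.002 0.02 0 1" --pt "0.36 -0.03 -0.57 0.003 0.04 0 1" --pt "0.53 -0.04 -0.86 0.005 0.06 0 1" --pt "0.7 -0.05 -1.15 0.006 0.08 0 1" --pt "0.86 -0.07 -1.45 0.008 0.1 0 1" --pt "0.9 -0.07 -1.52 0.008 0.105 0 1" --pt "0.9 -0.07 -1.52 0.008 0.105 0 1" --pt "0.9 -0.07 -1.52 0.008 0.105 0 1"

```text
time_s: 12.3
tool_pos: [0.6256, -0.1646, 0.1785]
tcp_rot: [0.025, 0.673, -0.028, 0.739]
wrist_force: [-4.3, -0.4, 3.1]
finger_gap: 0.0119
```

```bash
python3 arc.py
python3 - <<'E'
from k import *
s,p,R=cur()
print(delta(*tabpose(.349,.13)).round(3))
for n in('side','top'):
    c=cap(n,n[0]+'6')
    cc=c['color'][120:270,240:420] if n=='side' else c['color'][120:300,200:440]
    cv2.imwrite('pics/%s6z.png'%n[0],cv2.resize(cc[...,::-1],None,fx=3,fy=3,interpolation=cv2.INTER_CUBIC))
E
```

```text
12.3 [ 0.6256023  -0.16460056  0.17846771] 0.011888335364619898 [-4.32942695 -0.38252743  3.13191718] [ 0.03849593  1.07889393 -0.15205888]
implied theta by orientation 0.34399056224175145
tcp rel hinge: r 0.16876205777226486 implied theta by pos 0.34384544370278514
[-7.890e-01  6.000e-02  9.526e+00  0.000e+00 -5.000e-03 -3.000e-03]
```

send_rows --pt "0.08 0 -0.15 0.001 0.01 0 1" --pt "0.15 0 -0.3 0.002 0.02 0 1" --pt "0.15 0 -0.3 0.002 0.02 0 1" --pt "0.15 0 -0.3 0.002 0.02 0 1"

```text
time_s: 12.8
tool_pos: [0.6264, -0.1647, 0.1767]
tcp_rot: [0.025, 0.68, -0.027, 0.732]
wrist_force: [-12.6, 1.4, 10.0]
finger_gap: 0.0118
```

```bash
python3 arc.py .01 .02 .03
```

```text
12.8 [ 0.62635746 -0.16472155  0.17668785] 0.011802256994590633 [-12.64583392   1.37205604  10.04398989] [ 0.22203252  1.38178415 -0.0463236 ]
implied theta by orientation 0.32286233997240366
tcp rel hinge: r 0.16862036129196983 implied theta by pos 0.33239834263589474
0.01 [-0.08  0.01  0.15] [-0.001 -0.01  -0.   ]
0.02 [-0.16  0.01  0.3 ] [-0.002 -0.02  -0.   ]
0.03 [-0.24  0.02  0.45] [-0.002 -0.03  -0.   ]
```

View pics/s6z.png

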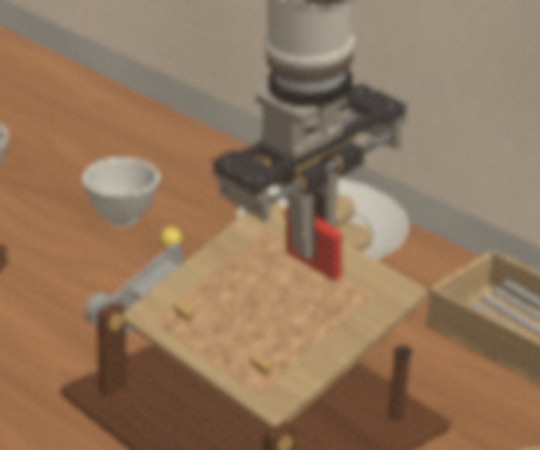

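The upward force of 10 N confirms the pawl is holding. I'll relax by 0.02 rad and then open and retreat.

send_rows --pt "-0.12 0.01 0.3 -0.002 -0.022 0 1" --pt "-0.12 0.01 0.3 -0.002 -0.022 0 1" --pt "-0.12 0.01 0.3 -0.002 -0.022 0 0.6" --pt "-0.12 0.01 0.3 -0.002 -0.022 0 0.3" --pt "-0.12 0.01 0.3 -0.002 -0.022 0 0.13" --pt "-0.12 0.01 0.3 -0.002 -0.022 0 0.13" --pt "-0.12 0.01 0.3 -0.002 -0.022 0 0.13" --pt "-0.12 0.01 0.3 -0.002 -0.022 0 0.13"

```text
time_s: 13.6
tool_pos: [0.6252, -0.1646, 0.1797]
tcp_rot: [0.025, 0.672, -0.028, 0.739]
wrist_force: [-0.1, 0.2, 0.0]
finger_gap: 0.0404
```

Run:
```python
from k import *
s,p,R=cur(); print(s['finger_gap'],s['wrist_force'],delta(*tabpose(.349,.13)).round(3))
c=cap('side','s7')
cv2.imwrite('pics/s7z.png',cv2.resize(c['color'][120:270,240:420][...,::-1],None,fx=3,fy=3,interpolation=cv2.INTER_CUBIC))
```

```text
0.040358136134047345 [-0.071567    0.20889058  0.03327993] [-7.540e-01  6.500e-02  9.401e+00  1.000e-03 -4.000e-03 -3.000e-03]
```

View pics/s7z.png

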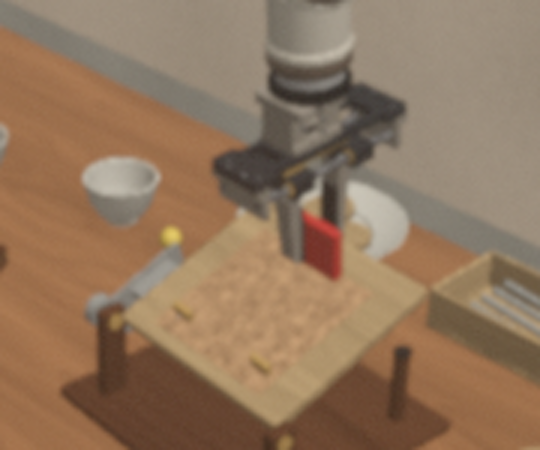

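```bash
cat >> k.py <<'E'
CASE=np.array([.507,.288]); CY=.477
def casepose(z):
    x=np.array([0,0,-1.]); zz=np.array([np.cos(CY),np.sin(CY),0]); return np.array([*CASE,z]),np.stack([x,np.cross(zz,x),zz],1)
E
python3 - <<'E'
from k import *
print(delta(*casepose(.16)).round(3),delta(*casepose(.006)).round(3))
E
```

```text
[-1.1821e+01  4.5263e+01 -1.9710e+00 -1.8000e-02  9.4000e-02  5.5100e-01] [-1.1821e+01  4.5263e+01 -1.7371e+01 -1.8000e-02  9.4000e-02  5.5100e-01]
```

send_rows --pt "-0.2 0 2.5 0 0 0 0.13" --pt "-0.5 0 6 0 0 0 0.13" --pt "-0.7 0 9.4 0 0 0 -0.3" --pt "-1 1 11 0 0 0 -0.9" --pt "-2 5 11 0 0.01 0.05 -0.9" --pt "-3 9 11 0 0.02 0.1 -0.9" --pt "-4 13 11 0 0.03 0.15 -0.9" --pt "-5 17 11 0 0.04 0.2 -0.9" --pt "-6 21 11 -0.01 0.05 0.25 -0.9" --pt "-7 25 11 -0.01 0.06 0.3 -0.9" --pt "-8 29 11 -0.01 0.07 0.35 -0.9" --pt "-9 33 10 -0.01 0.08 0.4 -0.9" --pt "-10 37 7 -0.018 0.094 0.45 -0.9" --pt "-11 41 4 -0.018 0.094 0.5 -0.9" --pt "-11.8 45.3 0 -0.018 0.094 0.55 -0.9" --pt "-11.8 45.3 -2 -0.018 0.094 0.55 -0.9" --pt "-11.8 45.3 -2 -0.018 0.094 0.55 -0.9" --pt "-11.8 45.3 -2 -0.018 0.094 0.55 -0.9"

```text
time_s: 15.45
tool_pos: [0.5067, 0.2883, 0.1596]
tcp_rot: [-0.167, 0.687, 0.167, 0.687]
wrist_force: [0.4, 0.1, 1.3]
finger_gap: 0.0869
```

Run:
```python
from k import *
s,p,R=cur(); print(s['q'].round(2),s['finger_gap'],s['wrist_force'],delta(*casepose(.16)).round(3),delta(*casepose(.006)).round(3))
for n in('side','top'):
    c=cap(n,n[0]+'8')
    cc=c['color'][120:300,170:410] if n=='side' else c['color'][130:300,120:380]
    cv2.imwrite('pics/%s8z.png'%n[0],cv2.resize(cc[...,::-1],None,fx=3,fy=3,interpolation=cv2.INTER_CUBIC))
from m import *
o=meas(dict(np.load('pics/t8.npz')),dict(np.load('pics/s8.npz')))
for cm in ('side','top'):
  c,n,p,k=board(o,(cm,)); print(cm,'board',np.arccos(n[2]),np.arctan2(-n[1],-n[0]),k.sum(),'plane offset vs hinge (7mm)',(c-HG)@n)
```

```text
[ 0.31  0.23  1.63  0.    1.29 -0.17] 0.08686255101520289 [0.41014377 0.08305197 1.29334839] [ 0.029 -0.025  0.042  0.    -0.001  0.   ] [ 2.9000e-02 -2.5000e-02 -1.5358e+01  0.0000e+00 -1.0000e-03  0.0000e+00]
top red 98 [ 0.6229 -0.1619  0.2122] [ 0.616 -0.199  0.206] [ 0.631 -0.131  0.222]
top yel 2 [ 0.5819 -0.0129  0.1518]
side red 19 [ 0.6173 -0.1783  0.2131] [ 0.613 -0.199  0.176] [ 0.62  -0.143  0.217]
side board 0.34450987395690374 -0.07090027700850479 3591 plane offset vs hinge (7mm) 0.008026792122838704
top board 0.3424411370312614 -0.07819157075263092 4604 plane offset vs hinge (7mm) 0.006393150525118398
```

View pics/s8z.png

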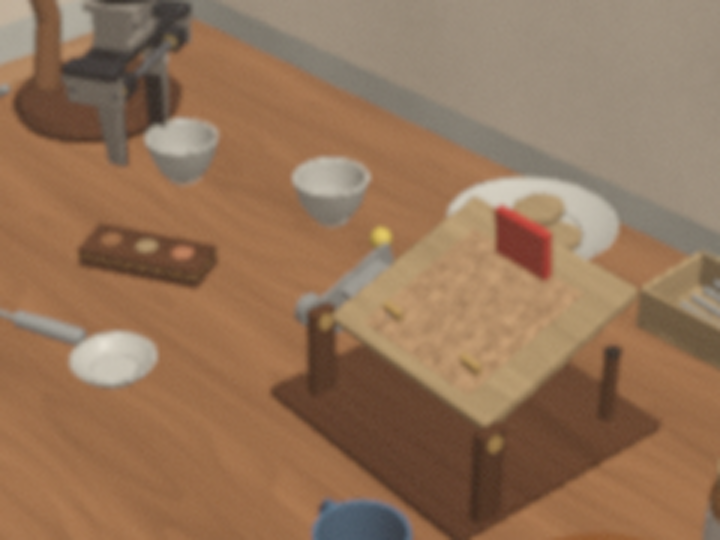

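View pics/t8z.png

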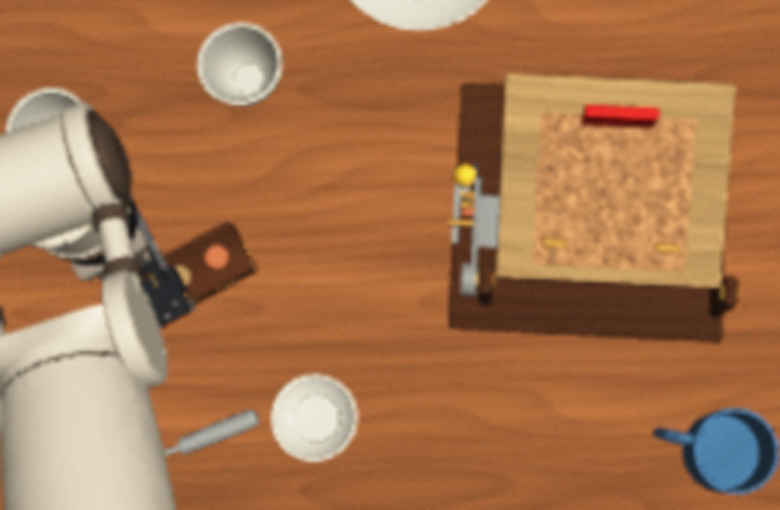

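The board stands at 0.343–0.345 and nothing else has moved. Jaws are aligned with the case's short side, so I'm descending.

send_rows --pt "0 0 -4 0 0 0 -0.9" --pt "0 0 -8 0 0 0 -0.9" --pt "0 0 -11 0 0 0 -0.9" --pt "0 0 -13 0 0 0 -0.9" --pt "0 0 -14.5 0 0 0 -0.9" --pt "0 0 -15.2 0 0 0 -0.9" --pt "0 0 -15.2 0 0 0 -0.9" --pt "0 0 -15.2 0 0 0 -0.9" --pt "0 0 -15.2 0 0 0 -0.4" --pt "0 0 -15.2 0 0 0 0.5" --pt "0 0 -15.2 0 0 0 1" --pt "0 0 -15.2 0 0 0 1" --pt "0 0 -15.2 0 0 0 1" --pt "0 0 -15.2 0 0 0 1" --pt "0 0 -15.2 0 0 0 1" --squeeze 30

```text
time_s: 17.05
tool_pos: [0.5087, 0.2881, 0.0101]
tcp_rot: [-0.166, 0.686, 0.167, 0.689]
wrist_force: [-0.5, -0.9, 3.5]
finger_gap: 0.0594
```

Run:
```python
from k import *
s,p,R=cur(); print(p,s['finger_gap'],s['wrist_force'])
h=p[2]; print('h',h)
for lift in (.12,.03,.0):
    print(lift,delta(*seatpose(.346,lift,.003,h=h)).round(3))
```

```text
[0.50869165 0.28809293 0.01009936] 0.05941431635235401 [-0.5011984  -0.90285432  3.45772629]
h 0.010099360067605492
0.12 [ -0.244 -44.35   24.635   0.069  -0.34   -0.547]
0.03 [  2.799 -44.584  16.168   0.069  -0.34   -0.547]
0.0 [  3.813 -44.663  13.346   0.069  -0.34   -0.547]
```

Gripped at a gap of 59.4 mm, but 4 mm higher than planned. I'll re-grip a bit lower.

send_rows --pt "0 0 0 0 0 0 -0.6" --pt "0 0 0 0 0 0 -0.6" --pt "0 0 -0.3 0 0 0 -0.6" --pt "0 0 -0.6 0 0 0 -0.6" --pt "0 0 -0.6 0 0 0 -0.6" --pt "0 0 -0.6 0 0 0 1" --pt "0 0 -0.6 0 0 0 1" --pt "0 0 -0.6 0 0 0 1" --pt "0 0 -0.6 0 0 0 1" --pt "0 0 -0.6 0 0 0 1" --squeeze 30

```text
time_s: 18.05
tool_pos: [0.5087, 0.2881, 0.0041]
tcp_rot: [-0.166, 0.686, 0.167, 0.689]
wrist_force: [0.9, -0.6, -0.8]
finger_gap: 0.0597
```

Run:
```python
from k import *
s,p,R=cur(); print(p,s['finger_gap'],s['wrist_force'])
h=p[2]; print('h',h)
for lift in (.12,.03,.0):
    print(lift,delta(*seatpose(.346,lift,.003,h=h)).round(3))
```

```text
[0.5087154  0.28811756 0.00409242] 0.059743866267214694 [ 0.92050269 -0.60089617 -0.82820101]
h 0.004092420217716261
0.12 [-4.3000e-02 -4.4368e+01  2.4670e+01  6.9000e-02 -3.3900e-01 -5.4700e-01]
0.03 [  3.    -44.603  16.203   0.069  -0.339  -0.547]
0.0 [  4.014 -44.681  13.381   0.069  -0.339  -0.547]
```

send_rows --pt "0 0 2 0 0 0 1" --pt "0 0 5 0 0 0 1" --pt "0 0 9 0 0 0 1" --pt "0 0 13 0 0 0 1" --pt "0 0 17 0 0 0 1" --pt "0 -3 20 0 0 -0.04 1" --pt "0 -7 23 0 -0.02 -0.1 1" --pt "0 -11 25 0.01 -0.05 -0.15 1" --pt "0 -15 25 0.02 -0.09 -0.2 1" --pt "0 -19 25 0.03 -0.13 -0.25 1" --pt "0 -23 25 0.04 -0.17 -0.3 1" --pt "0 -27 25 0.05 -0.21 -0.35 1" --pt "0 -31 25 0.06 -0.25 -0.4 1" --pt "0 -35 25 0.065 -0.29 -0.45 1" --pt "0 -38 25 0.069 -0.32 -0.5 1" --pt "0 -41 25 0.069 -0.339 -0.53 1" --pt "0 -43 25 0.069 -0.339 -0.547 1" --pt "0 -44.4 24.7 0.069 -0.339 -0.547 1" --pt "0 -44.4 24.7 0.069 -0.339 -0.547 1" --pt "0 -44.4 24.7 0.069 -0.339 -0.547 1"

```text
time_s: 20.05
tool_pos: [0.5084, -0.1555, 0.2507]
tcp_rot: [0.023, 0.575, -0.031, 0.817]
wrist_force: [0.7, 1.0, -0.7]
finger_gap: 0.0598
```

Run:
```python
from k import *
s,p,R=cur(); print(s['q'].round(2),p,s['finger_gap'],s['wrist_force'])
h=.0041
for lift in (.12,.06,.03,.01,.0):
    print(lift,delta(*seatpose(.346,lift,.003,h=h)).round(3))
for n in('side','top'):
    c=cap(n,n[0]+'9')
    cc=c['color'][100:280,220:460] if n=='side' else c['color'][130:300,180:440]
    cv2.imwrite('pics/%s9z.png'%n[0],cv2.resize(cc[...,::-1],None,fx=3,fy=3,interpolation=cv2.INTER_CUBIC))
```

```text
[-0.64 -0.26  1.97  0.2   1.15 -0.62] [ 0.50837603 -0.15545902  0.25068745] 0.059756977507931575 [ 0.71230781  0.98436947 -0.65080774]
0.12 [-0.01  -0.01   0.011 -0.001 -0.001  0.001]
0.06 [ 2.019e+00 -1.670e-01 -5.633e+00 -1.000e-03 -1.000e-03  1.000e-03]
0.03 [ 3.033e+00 -2.450e-01 -8.455e+00 -1.000e-03 -1.000e-03  1.000e-03]
0.01 [ 3.7100e+00 -2.9700e-01 -1.0337e+01 -1.0000e-03 -1.0000e-03  1.0000e-03]
0.0 [ 4.0480e+00 -3.2300e-01 -1.1278e+01 -1.0000e-03 -1.0000e-03  1.0000e-03]
```

View pics/s9z.png

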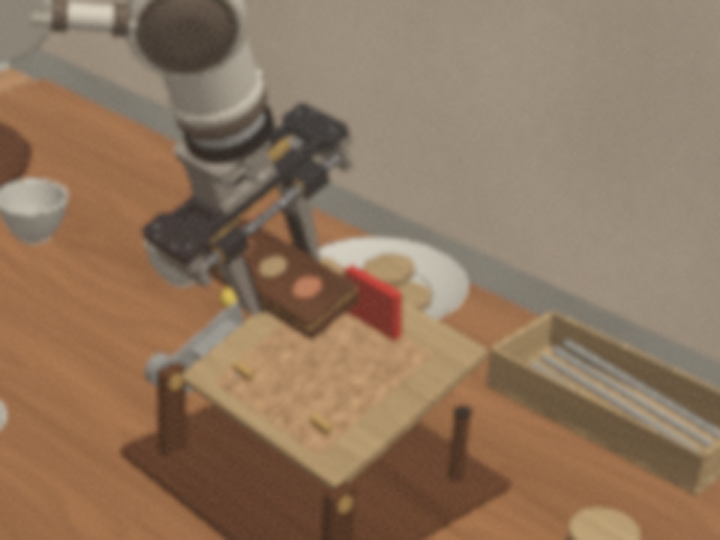

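View pics/t9z.png

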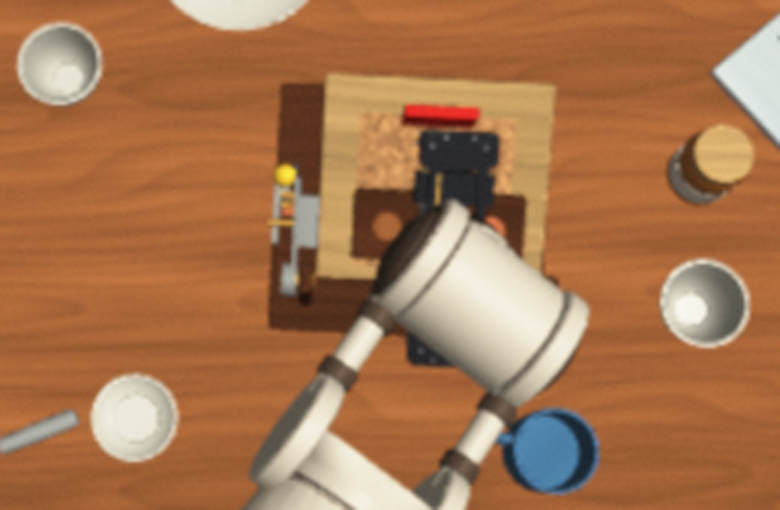

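The case is held level with the board's tilt and centred over it at top-crop (439,222). Descending along the board's normal.

send_rows --pt "0.7 -0.1 -1.9 0 0 0 1" --pt "1.4 -0.1 -3.8 0 0 0 1" --pt "2.0 -0.2 -5.6 0 0 0 1" --pt "2.6 -0.2 -7.2 0 0 0 1" --pt "3.1 -0.2 -8.5 0 0 0 1" --pt "3.4 -0.3 -9.4 0 0 0 1" --pt "3.7 -0.3 -10.3 0 0 0 1" --pt "3.7 -0.3 -10.3 0 0 0 1" --pt "3.7 -0.3 -10.3 0 0 0 1" --pt "3.7 -0.3 -10.3 0 0 0 1"

```text
time_s: 21.15
tool_pos: [0.546, -0.1582, 0.1489]
tcp_rot: [0.022, 0.574, -0.031, 0.818]
wrist_force: [0.5, -0.0, -1.5]
finger_gap: 0.0595
```

Run:
```python
from k import *
s,p,R=cur(); print(p,s['finger_gap'],s['wrist_force'])
for lift in (.01,.005,.0,-.003):
    print(lift,delta(*seatpose(.346,lift,.003,h=.0041)).round(3))
for n in('side','top'):
    c=cap(n,n[0]+'10')
    cc=c['color'][130:270,250:430] if n=='side' else c['color'][130:300,180:440]
    cv2.imwrite('pics/%s10z.png'%n[0],cv2.resize(cc[...,::-1],None,fx=4 if n=='side' else 3,fy=4 if n=='side' else 3,interpolation=cv2.INTER_CUBIC))
```

```text
[ 0.54604422 -0.15823303  0.14889783] 0.05948887525691984 [ 0.49777372 -0.04330491 -1.50338794]
0.01 [-0.057 -0.02  -0.158  0.     0.    -0.001]
0.005 [ 0.112 -0.033 -0.628  0.     0.    -0.001]
0.0 [ 2.810e-01 -4.600e-02 -1.099e+00  0.000e+00  0.000e+00 -1.000e-03]
-0.003 [ 3.820e-01 -5.400e-02 -1.381e+00  0.000e+00  0.000e+00 -1.000e-03]
```

View pics/s10z.png

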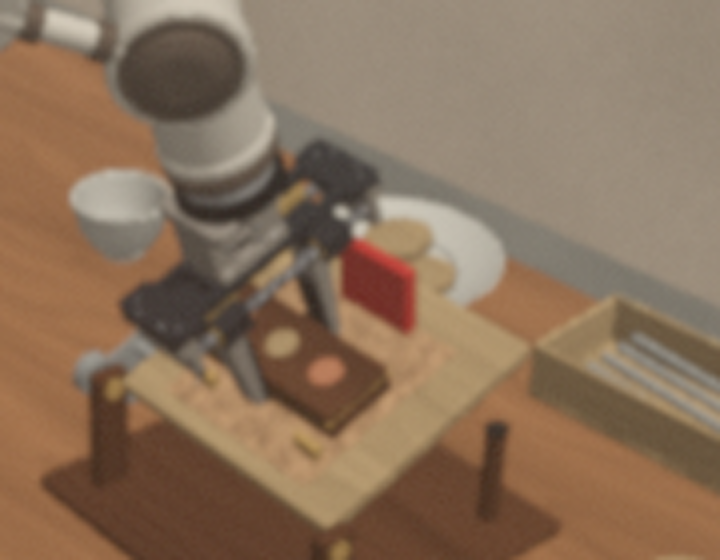

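The case's lower edge sits just up-slope of the stop at (310,443), about 10 mm above the face. Lowering to contact.

send_rows --pt "0.1 -0.05 -0.35 0 0 0 1" --pt "0.15 -0.05 -0.65 0 0 0 1" --pt "0.2 -0.05 -0.85 0 0 0 1" --pt "0.25 -0.05 -1.0 0 0 0 1" --pt "0.25 -0.05 -1.1 0 0 0 1" --pt "0.25 -0.05 -1.1 0 0 0 1" --pt "0.25 -0.05 -1.1 0 0 0 1"

```text
time_s: 21.95
tool_pos: [0.5485, -0.1587, 0.1382]
tcp_rot: [0.022, 0.574, -0.031, 0.818]
wrist_force: [-4.3, 1.9, 4.1]
finger_gap: 0.06
```

Run:
```python
from k import *
s,p,R=cur(); print(p,s['finger_gap'],s['wrist_force'])
for lift in (.0,-.003,-.005):
    print(lift,delta(*seatpose(.346,lift,.003,h=.0041)).round(3))
```

```text
[ 0.54845431 -0.15866541  0.13818661] 0.05997527324078697 [-4.29554782  1.89504821  4.06665646]
0.0 [ 0.04  -0.002 -0.027  0.     0.    -0.001]
-0.003 [ 0.141 -0.01  -0.31   0.     0.    -0.001]
-0.005 [ 0.209 -0.016 -0.498  0.     0.    -0.001]
```

Contact force is about 5 N along the board normal, so the case is on the face. Releasing.

send_rows --pt "0 0 0 0 0 0 0" --pt "0 0 0 0 0 0 -0.45" --pt "0 0 0 0 0 0 -0.6" --pt "0 0 0 0 0 0 -0.65" --pt "0 0 0 0 0 0 -0.65" --pt "0 0 0 0 0 0 -0.65"

```text
time_s: 22.55
tool_pos: [0.5485, -0.1588, 0.1382]
tcp_rot: [0.022, 0.574, -0.031, 0.818]
wrist_force: [-0.1, 0.9, 0.8]
finger_gap: 0.0756
```

Run:
```python
from k import *
s,p,R=cur(); print(p,s['finger_gap'],s['wrist_force'])
c=cap('side','s11'); cc=c['color'][130:270,250:430]
cv2.imwrite('pics/s11z.png',cv2.resize(cc[...,::-1],None,fx=4,fy=4,interpolation=cv2.INTER_CUBIC))
```

```text
[ 0.54851989 -0.15876236  0.13819929] 0.07556416149857727 [-0.13692056  0.92636478  0.79233223]
```

View pics/s11z.png

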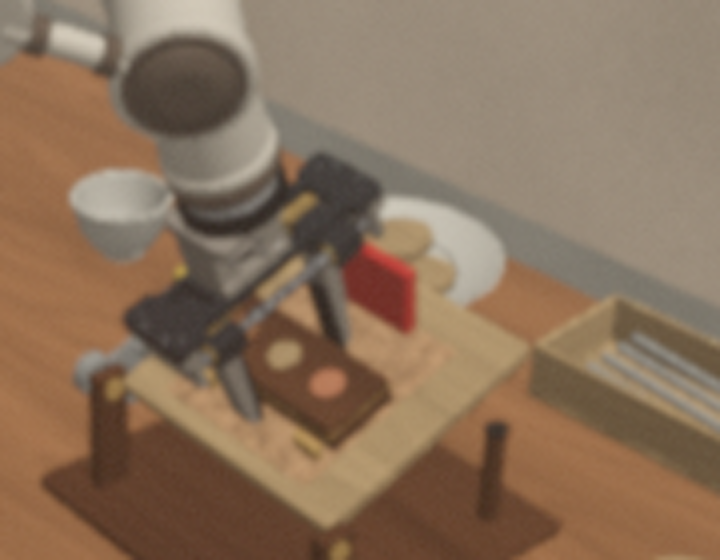

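The jaws are clear on both sides and the case rests against the stop. I'll retreat along the normal, then away to the left so both cameras see the board.

send_rows --pt "-0.5 0 1.4 0 0 0 -0.65" --pt "-1.2 0.1 3.3 0 0 0 -0.65" --pt "-2.4 0.2 6.6 0 0 0 -0.65" --pt "-3.8 0.3 10.5 0 0 0 -0.65" --pt "-4 2 14 0 0 0 -0.65" --pt "-4 6 15 0 0 0 -0.65" --pt "-5 10 15 0 0 0.05 -0.65" --pt "-6 15 15 0 0 0.1 -0.65" --pt "-7 20 15 0 0.05 0.2 -0.65" --pt "-8 25 15 0 0.1 0.3 -0.65" --pt "-9 30 15 0 0.15 0.4 -0.65" --pt "-10 35 15 0 0.2 0.5 -0.65" --pt "-10 38 15 0 0.25 0.5 -0.65" --pt "-10 40 15 0 0.3 0.5 -0.65" --pt "-10 40 15 0 0.3 0.5 -0.65" --pt "-10 40 15 0 0.3 0.5 -0.65"

```text
time_s: 24.2
tool_pos: [0.4485, 0.2411, 0.2879]
tcp_rot: [-0.126, 0.676, 0.169, 0.706]
wrist_force: [-0.6, 1.0, -0.2]
finger_gap: 0.0762
```

Run:
```python
from m import *
from k import *
s,p,R=cur(); print(s['time_s'],p,s['wrist_force'])
T={}
for n in('side','top'):
    c=cap(n,n[0]+'12');T[n]=c
    cc=c['color'][130:300,220:430] if n=='side' else c['color'][130:300,180:440]
    cv2.imwrite('pics/%s12z.png'%n[0],cv2.resize(cc[...,::-1],None,fx=3,fy=3,interpolation=cv2.INTER_CUBIC))
o=meas(T['top'],T['side'])
for cm in ('side','top'):
  c,n,p,k=board(o,(cm,)); th=np.arccos(n[2]); print(cm,'board',th,k.sum())
  P,H,S,V,ok=o[cm]
  u,nn=bframe(.345); q=P-HG; A=q@u;B=q@EY;D=q@nn
  m=ok&(A>.02)&(A<.15)&(abs(B)<.11)&(D>.022)&(D<.05); 
  a,b,d=A[m],B[m],D[m]
  r=cv2.minAreaRect(np.c_[a,b].astype(np.float32)); print('case in seat frame: rect c',r[0][0]-.078,r[0][1],r[1],r[2],'med',np.median(a)-.078,np.median(b),'top h',np.median(d)-.007, d.min(),d.max(),m.sum())
```

```text
24.2 [0.4485107  0.24113903 0.28786191] [-0.63270702  1.02373042 -0.16470103]
top red 98 [ 0.6229 -0.1619  0.2119] [ 0.617 -0.196  0.205] [ 0.631 -0.131  0.219]
top yel 1 [ 0.5791 -0.0085  0.1513]
side red 16 [ 0.6172 -0.1766  0.212 ] [ 0.612 -0.2    0.181] [ 0.621 -0.14   0.215]
side board 0.3417014626598906 2641
case in seat frame: rect c -0.0035892559885978698 0.003444172441959381 (0.07464446872472763, 0.1582830250263214) 0.08465628325939178 med -0.001345448236501262 -0.005650623768567935 top h 0.02610019228205899 0.022085802225205238 0.04046442576212386 937
top board 0.34210733926227344 3560
case in seat frame: rect c -0.0018259121775627135 0.004880815744400024 (0.1506640464067459, 0.07197488099336624) 89.8154525756836 med 0.004374100730521552 0.005906265347079944 top h 0.024794496428284685 0.02226003411733003 0.040395176627935854 1095
```

View pics/s12z.png

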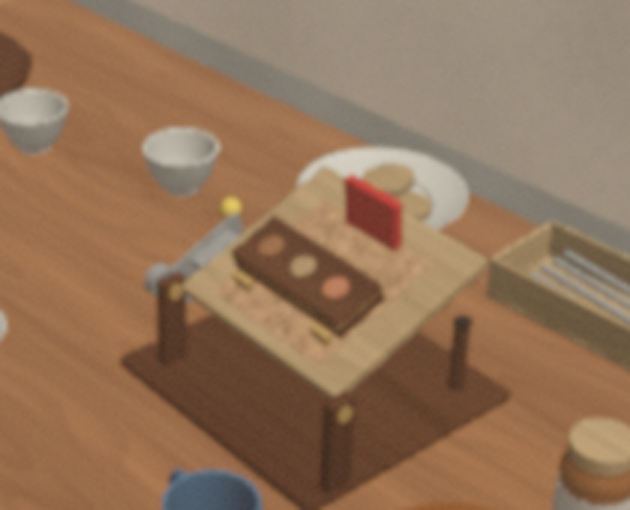

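View pics/t12z.png

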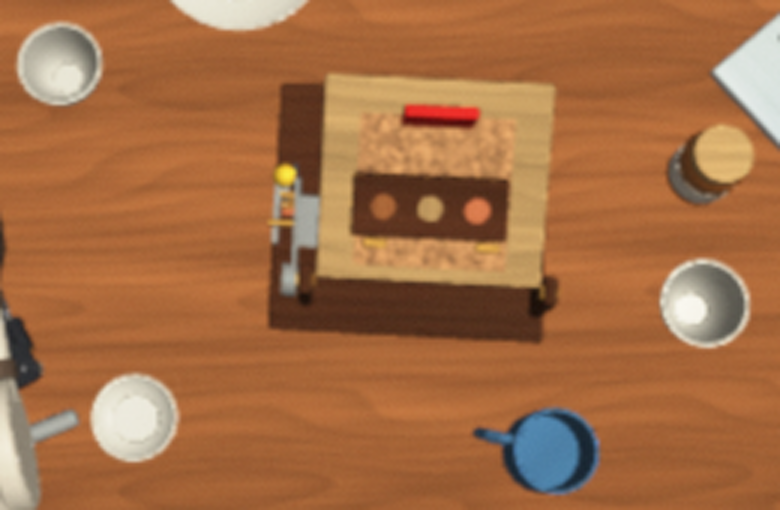

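The case lies flat and square just above both stops, inlays up. Its centre is within about 6 mm in y, and x offset is between roughly −2 and +4 mm. The ball is at the pawl-in position and the board at 0.342. Handing in.

```bash
python3 -c "
from workcell import bot
print(bot.hand_in())"
```

```text
the job is handed in; nothing more can be done
None
```

I did the whole task and handed it in at about 24 s of robot time; the hand-in reports no verdict. I lifted the board to about 0.93 rad, where the pawl dropped out. I then lowered it flat by the tab, raised it to 0.45, and let it down onto the pawl in the second notch. Finally I laid the case on the board above the brass stops.

Last checks:
- **Board:** it stands at about 0.342 rad in both views. The pawl ball is back at its "in" position.
- **Case:** it lies flat with the inlays up. It is centred within about 6 mm and square to the stops. Its position along the board is within about 4 mm of the seat point.
- **Gripper and other things:** the gripper is well clear of everything. None of the other things in view looked moved, though I did not measure them.

Some measurements disagreed:
- **Cameras:** the two views differ by a few millimetres on the case's position. Along the board, one has it slightly below the seat point and the other slightly above, and both are inside the allowed range. The side view's outline of the case also came out about 0.08 rad less square than the top view's, but it included stray points. The picture looks square.
- **Board angle at 0.45:** the one camera fit I took there was spoiled by the gripper in view. I relied on the arm's own pose for that step, and pressing the board down at the notch met about 10 N of resistance, which confirmed the pawl was holding.

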